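# Turn the printed sample to the lamp and hold the sprung lid at the mark

### The job

Turn the white sample plate round in its slotted stand so that its ribbed face looks at the lamp box, fully down in the slot again, and let go of it. Then lift the lamp box's sprung lid by its tab until the lid lines up with the pointer arm on the side of the box, and finish while holding it there, so that the light falls on the ribs. Leave the pointer and the other things on the desk as they are.

Things in the scene. Friction and masses are not known exactly. Their poses are not given: they have to be found in the camera images.
- stand: Black slotted stand, fixed. Base 64 (x) x 124 (y) x 10 mm; origin: centre of its underside. The slot runs along its y: 98 mm long, 12 wide, floor 10 mm and wall tops 37 mm above the desk, with a sloped lead-in widening to about 21 mm at the top; stops close both ends. Its +x side looks towards the lamp box.
- plate: White printed plate, 90 mm wide (y), 100 tall (z), 8 thick (x), about 90 g. Origin: centre of its lower edge. Its +x face has five upright ribs 4 mm high, only from 35 to 65 mm above the lower edge; its -x face is plain. It starts upright in the slot, lower edge 10 mm above the desk, ribs turned away from the lamp box. Either 90 mm edge may go down in the slot.
- plate_mid (a point): Centre of the plate, 50 mm above its lower edge.
- plate_ribside (a point): A point in the air 50 mm out from the centre of the plate on its ribbed side (plate's +x).
- lampbox: White inspection lamp box, fixed to the desk, 200 (x) x 260 (y) x 100 mm high; origin at the centre of its underside. Its -x side is the front, where the lid opens; the lid's hinge runs along its y at the back, 90 mm behind its centre.
- lid (a joint): Angle of the grey sprung lid: 0 shut, grows as its front edge rises, up to 1.5 rad. A spring and its weight pull it shut: it takes about 3 N at the tab just open and 4 to 7 N at 0.8 rad, and shuts if let go.
- lid_hinge (a point): Middle of the lid's hinge line, 104 mm above the desk. The lid (195 x 260 x 8 mm) turns about the box's y axis through it.
- lid_tab (a point): Grip point in the middle of the black tab on the middle of the lid's front edge, 207 mm from the hinge line. The tab is 36 mm wide (along the box's y), 12 thick and juts out 42 mm, nothing under it; it can be pinched from above across its 36 mm width and turns between the finger pads as the lid rises.
- lid_edge (a point): Point on the lid's side edge (the box's -y side), half way up its thickness, 175 mm from the hinge line.
- pointer (a joint): Angle of the steel pointer arm that marks where the lid is to be held: when the lid is at the mark its joint has this same value (0.45 to 0.8 rad). The arm turns stiffly about the lid's hinge line on the box's -y side, 10 mm beside the lid; it is to stay as set.
- pointer_tip (a point): Point of the mark: on the pointer's line, 175 mm from the hinge line, in the plane of the lid's side edge, so that point lid_edge meets it when the lid is at the mark.
- housing: Bystander: blue printed pump housing, about 55 x 90 x 83 mm high, a block with round spigots above and below. Origin at the centre of its underside.
- cone: Bystander: black printed cone, 80 mm across at its foot, 85 mm high. Origin at the centre of its underside.
- vase: Bystander: grey printed vase, 76 mm across, 80 mm high. Origin at the centre of its underside.
- jar: Bystander: closed jar, 64 mm across, 75 mm high. Origin at the centre of its underside.
- mug: Bystander: white mug, 80 mm across, 92 mm high, handle at its +y. Origin at the centre of its underside.
- tape: Bystander: flat cardboard ring, 90 mm across, 22 mm high, lying. Origin at the centre of its underside.
- driver: Bystander: screwdriver lying along its x, about 0.2 m long.
Mind the look-alikes: they are no part of the job. There is more than one size of the plate; the one meant has the size given above. Leave any yellow look-alike of the stand alone.

How it is judged:
By the outcome, as a careful person would: the job done as asked, in the order asked, and still so for the second after the job is handed in, while the arm keeps its last pose, push and grip.
It also fails if it takes over 59 s, if anything falls off the work surface, if the arm or the gripper's body presses on something with over 40 N, if the wrist force passes 120 N, or if a joint passes its speed limit or range.

### The arm

A 6-joint arm with a two-finger parallel gripper is mounted at the origin on the work surface. World frame = base frame: x ahead of the robot, y to its left, z up, the work surface at z = 0. Lengths are in m, angles in degrees, forces in N, time in s.
With the tool pointing down it reaches from about 0.25 to 0.725 m from the base axis. Payload 9.7 kg.
Tool frame: the origin (TCP) lies midway between the tips of the shut fingers; the grasp point (between the pads) lies 19 mm behind it (bot.pinch_z is the distance from the TCP to the grasp point, in m); z points along the fingers, y is the line along which they close (so a half turn about z gives the same grasp; the last joint's range is limited). The gripper opens to 85 mm and grips with 20 to 120 N. Pads are 22 mm wide; open, the fingers measure 114 mm over their backs; the gripper's body (76 mm by 85 mm) begins 54 mm behind the grasp point. The pads swing forward as they close: fully open they stand 13 mm farther back than shut.
Start: joints at [0, 4.979, 10.078, 95.1, 0, 90], TCP at [0.55, -0, 0.198] pointing down, gripper open.
Joint ranges: [-179.16, 179.16], [-48.56, 103.87], [-65.8, 70.77], [-126.05, 130.52], [-82.76, 87.17], [-180, 180]. Speed limits (degrees/s): [127.2, 127.2, 147.25, 180, 180, 180].

### API

Orientations are given as [roll, pitch, yaw] about the fixed x, y, z axes, in that order (R = Rz(yaw) Ry(pitch) Rx(roll)).
In Python, from workcell import sensors, camera, ticket, bot gives the robot as it stands.
- The arm moves only by the shell command python3 -m handwheel 'ROWS' [FORCE]. ROWS is a JSON object of lists of equal length, an entry for each row: "gripper": the opening, from -1 (shut) to 1 (fully open); "slide": the shift along the tool's x, y, z in mm, a list of three; "yaw": the turn about the tool's z in rad. A call has 1 to 8 rows; each row shifts and turns the commanded pose from where the row before left it, along the tool's axes as they then stand; what a row does not reach is not made up. A row lasts 1/12 s, in which the tool goes at most 41.7 mm and 7.16 degrees, less where a joint would pass 70% of its speed; a pose out of reach is approached as far as the arm can. A call is refused whole if a number of a shift passes 41.7 or a number of a turn 0.125, either way. A call with a gripper value outside its range is refused whole. The fingers move at their own pace and stop on an object; FORCE is the grip in N (left out, the last holds). Time passes only in rows, so rows that do not move let the fingers close. It gives the time, the measured TCP pose, the force, the opening and the grip force at its end, in the units of the state.
- sensors.get_obs(): the state, without advancing time (a new reading comes with each control period).
- camera(name): name is "scene" or "side" or "wrist"; returns a dict with "img" (480x640x3 uint8, red, green, blue), "fx", "fy", "cx", "cy" (pixels), "R" (3x3) and "t" (3): a world point X has camera coordinates R X + t. Camera axes: x right, y down, z forward; pixel columns grow to the right and rows downward; lengths in m; the calibration is good to about 2 mm. A picture is of the moment at which its call begins. There is no depth.
- ticket.job_done(): hands the job in; it is judged then, once.
The state is a dict: "time": time; "q": joint angles; "qd": joint speeds; "joint_efforts": joint torques, N m; "ee_pos": TCP position; "tcp_rot": TCP orientation; "wrist_force": force on the tool from outside, world axes, zero at the start; "torque": the same for the moment, N m; "opening": finger opening in m; "grasp_force": force on a finger pad.
Only numpy, scipy, OpenCV 4.12 (cv2) and the standard library are available. Lean on these libraries where they do the work, as an engineer would, in place of code of your own. Each camera call takes 0.05 s, during which the arm holds its last target. There are 200 camera calls.

## Working session

There is one attempt and no reset: what is moved stays moved. The work goes in short steps, Python scripts to look and compute and a shell command to move; the robot and the scene stay as the last step left them, time stands still between calls to the robot, and variables do not carry over. Pictures are saved under pics/ and viewed, at most 10 in all, crops included, and the job is handed in when it is done.

```bash
mkdir -p pics; python3 - <<'E'
from workcell import sensors,camera,bot
import cv2,numpy as np
o=sensors.get_obs();print(o['time'],o['ee_pos'],o['tcp_rot'],o['opening'],bot.pinch_z)
np.set_printoptions(precision=4,suppress=True)
for n in("scene","side"):
    c=camera(n);cv2.imwrite(f"pics/{n}0.png",c["img"][:,:,::-1]);print(n,c["fx"],c["cx"],c["cy"],c["R"].tolist(),c["t"])
E
```

```text
0.0 [5.49725754e-01 1.07904599e-06 1.97477593e-01] [-1.79923462e+02  3.82829173e-05  9.00006998e+01] 0.08490797308917755 0.0187
scene 501.313981753123 318.7870136635265 243.36746131689355 [[0.3484895314851531, 0.9371886289030749, -0.015248616331765929], [0.6901617454547155, -0.26757351196398066, -0.6723698244315862], [-0.6342174796993213, 0.22378983343761719, -0.7400583077662224]] [-0.1746 -0.3005  1.4989]
side 434.0866609551194 316.57210067865566 245.2700631848601 [[0.9575343193982455, -0.2878598213704597, 0.01627115285116844], [-0.18641152973506775, -0.6611552681224283, -0.7267217163507583], [0.21995174188073843, 0.6928278535643088, -0.6867392493291045]] [-0.5214  0.1671  0.9715]
```

View pics/scene0.png

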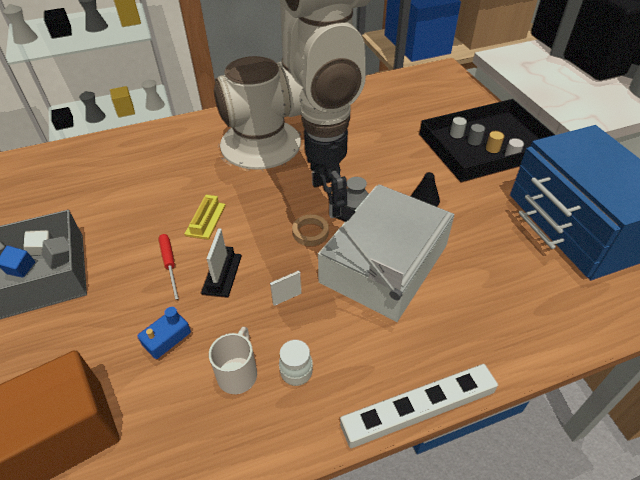

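View pics/side0.png

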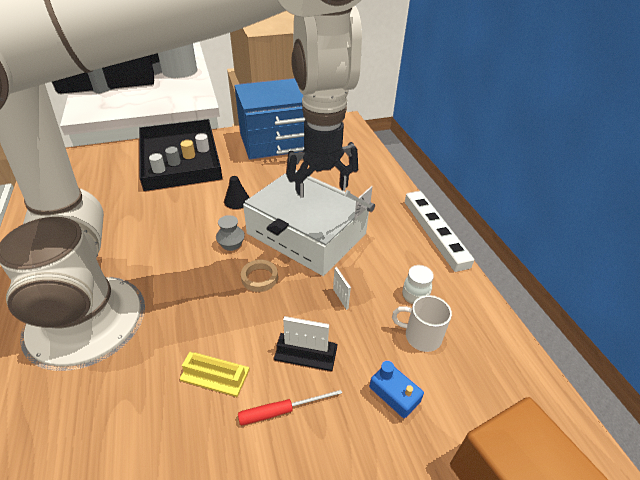

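The scene view shows the white plate in the black stand at about (217,257), with a smaller loose plate at (286,288) and the lamp box at (385,250). In the side view the plate is at (306,333) with its ribs facing the camera, the tab is at (278,227) and the pointer at (345,220). I'll zoom in for exact pixels.

```bash
python3 - <<'E'
import cv2
a=cv2.imread("pics/scene0.png");b=cv2.imread("pics/side0.png")
cv2.imwrite("pics/sc1.png",cv2.resize(a[180:320,195:465],None,fx=2.96,fy=4,interpolation=cv2.INTER_CUBIC)[:, :800])
cv2.imwrite("pics/si1.png",cv2.resize(b[170:370,170:380],None,fx=3.8,fy=3,interpolation=cv2.INTER_CUBIC))
E
```

```text
(no output)
```

View pics/sc1.png

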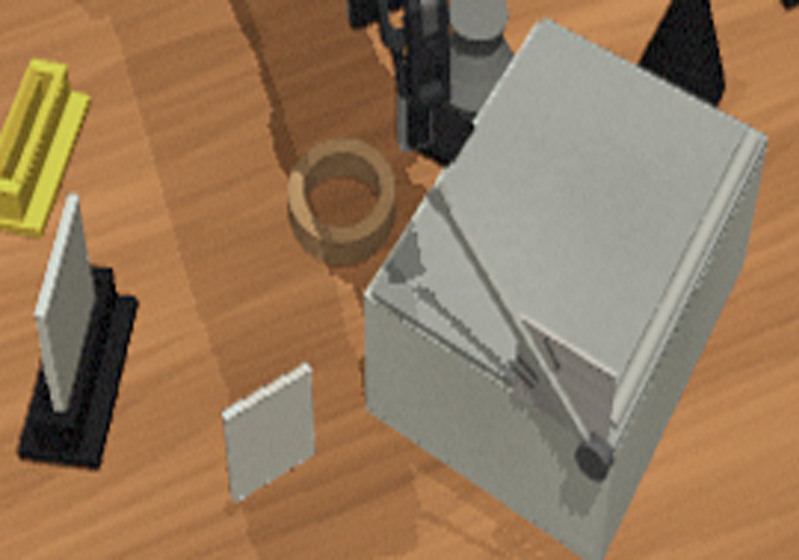

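View pics/si1.png

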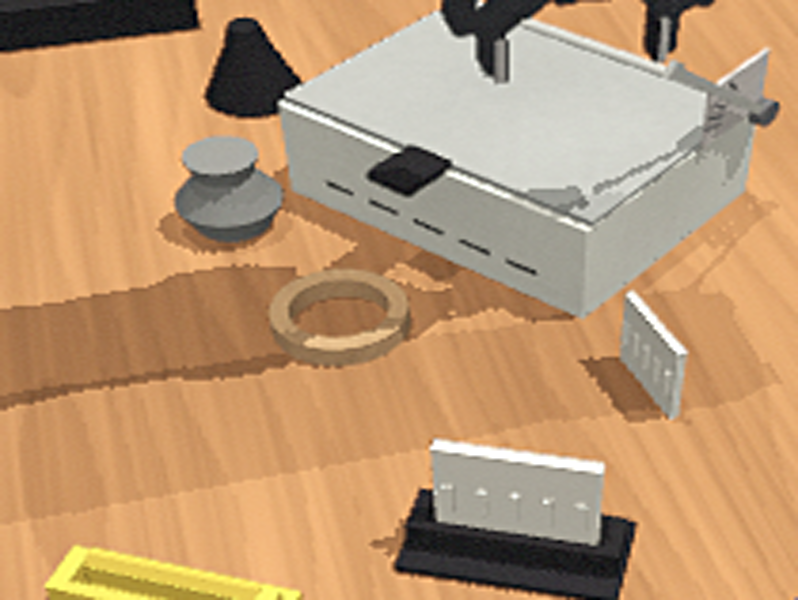

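```bash
cat > h.py <<'E'
import numpy as np,cv2
from workcell import camera,sensors
np.set_printoptions(precision=4,suppress=True)
C={}
def cam(n):
    if n not in C: C[n]=camera(n)
    return C[n]
def ray(n,p):
    c=cam(n);R=np.array(c["R"]);d=R.T@[(p[0]-c["cx"])/c["fx"],(p[1]-c["cy"])/c["fy"],1];return -R.T@np.array(c["t"]),d
def cast(n,p,z):
    o,d=ray(n,p);return o+d*(z-o[2])/d[2]
def tri(p,q,a="scene",b="side"):
    (o1,d1),(o2,d2)=ray(a,p),ray(b,q);s=np.linalg.lstsq(np.c_[d1,-d2],o2-o1,rcond=None)[0]
    u,v=o1+s[0]*d1,o2+s[1]*d2;return (u+v)/2,np.linalg.norm(u-v)
def proj(n,X):
    c=cam(n);k=np.array(c["R"])@X+c["t"];return np.array([c["fx"]*k[0]/k[2]+c["cx"],c["fy"]*k[1]/k[2]+c["cy"]])
S=lambda x,y:(195+(x-1)/2.96,180+(y-1.5)/4)
D=lambda x,y:(170+(x-1.4)/3.8,170+(y-1)/3)
E
python3 - <<'E'
from h import *
print("box bot frontS",cast("scene",S(368,410),0),cast("side",D(580,315),0),"bot back",cast("scene",S(603,558),0))
for n,p,q in [("front-y lid",S(368,292),D(590,222)),]: print(n,tri(p,q),cast("scene",p,.108),cast("side",q,.108))
print("front+y",cast("side",D(283,101),.108),cast("scene",S(545,20),.108))
print("back+y",cast("scene",S(765,135),.104))
print("tab corners side z.110",[cast("side",D(*p),.110)[:2] for p in((408,146),(452,161),(411,186),(369,174))])
print("pivot",tri(S(595,460),D(765,108)))
print("plate top small-x",cast("scene",S(74,197),.11),cast("side",D(433,441),.11))
print("plate top large-x",cast("scene",S(42,316),.11),cast("side",D(603,464),.11))
print("stand scene",[cast("scene",S(*p),z)[:2] for p,z in(((20,457),.01),((100,464),.01),((137,297),.01))])
print("stand side",[cast("side",D(*p),z)[:2] for p,z in(((396,570),0),((620,597),0),((637,520),.01),)])
E
```

```text
box bot frontS [ 0.5556 -0.0198 -0.    ] [ 0.555  -0.0147  0.    ] bot back [0.7102 0.1038 0.    ]
front-y lid (array([ 0.5585, -0.0183,  0.1067]), np.float64(0.00331409678193259)) [ 0.5611 -0.0201  0.108 ] [ 0.5576 -0.0175  0.108 ]
front+y [0.4037 0.1828 0.108 ] [0.4099 0.1891 0.108 ]
back+y [0.5568 0.3061 0.104 ]
tab corners side z.110 [array([0.4708, 0.0994]), array([0.4937, 0.0733]), array([0.4616, 0.0507]), array([0.4393, 0.0719])]
pivot (array([0.7153, 0.0845, 0.1069]), np.float64(0.00460101122430191))
plate top small-x [ 0.4182 -0.201   0.11  ] [ 0.4159 -0.1971  0.11  ]
plate top large-x [ 0.4951 -0.2416  0.11  ] [ 0.4946 -0.2388  0.11  ]
stand scene [array([ 0.5   , -0.2773]), array([ 0.5263, -0.2223]), array([ 0.417 , -0.1657])]
stand side [array([ 0.3861, -0.2172]), array([ 0.4978, -0.2715]), array([ 0.5239, -0.2214])]
```

```bash
python3 - <<'E'
from h import *
from scipy.optimize import least_squares
L=[(-.1,-.13,0,"scene",S(368,410)),(-.1,-.13,0,"side",D(580,315)),(.1,-.13,0,"scene",S(603,558)),
(-.105,-.13,.108,"scene",S(368,291)),(-.105,-.13,.108,"side",D(591,221)),(-.105,.13,.108,"side",D(283,98)),(-.105,.13,.108,"scene",S(545,20)),(.1,.13,.1,"scene",S(765,137))]
def W(p,a,b,z):
    c,s=np.cos(p[2]),np.sin(p[2]);return np.array([p[0]+c*a-s*b,p[1]+s*a+c*b,z])
f=lambda p:np.concatenate([proj(n,W(p,a,b,z))-q for a,b,z,n,q in L])
r=least_squares(f,[.556,.147,.65],loss="soft_l1");p=r.x
print("box",p,np.degrees(p[2]),f(p).reshape(-1,2).round(1).tolist())
inv=lambda X:np.array([np.cos(p[2])*(X[0]-p[0])+np.sin(p[2])*(X[1]-p[1]),-np.sin(p[2])*(X[0]-p[0])+np.cos(p[2])*(X[1]-p[1])])
print("tab local",[inv(cast("side",D(*q),.110)).round(4) for q in((408,146),(452,161),(411,186),(369,174))])
# pointer: cast scene bar pixels on plane local y=-.14
nrm=np.array([-np.sin(p[2]),np.cos(p[2]),0])
for n,qs in(("scene",[S(595,460),S(565,412),S(500,300),S(437,190)]),("side",[D(765,108),D(700,143),D(640,172),D(590,192)])):
  for q in qs:
    o,d=ray(n,q)
    for yl in(-.140,):
        P=W(p,0,yl,0);t=nrm@(P-o)/(nrm@d);X=o+t*d;l=inv(X);dx=.09-l[0];dz=X[2]-.104
        print(n,l.round(3),X[2].round(3),"ang",np.arctan2(dz,dx).round(3),"r",np.hypot(dx,dz).round(3))
for th in(.4,.5,.6,.7,.8):
    T=W(p,.09-.175*np.cos(th),-.13,.104+.175*np.sin(th));print(th,proj("scene",T),proj("side",T))
a=.104;tb=W(p,.09-.207,0,.104);print("tab",tb,proj("side",tb),proj("scene",tb))
print("small plate",cast("scene",S(235,497),0),cast("scene",S(310,455),0),"yellow",cast("scene",S(38,235),0))
E
```

```text
box [0.5607 0.1469 0.641 ] 36.7286138159448 [[1.5, 0.5], [1.5, 0.4], [1.2, 3.2], [-1.1, -2.0], [-1.3, 1.3], [-2.3, 0.0], [-2.2, -2.8], [3.0, 2.0]]
tab local [array([-0.1004,  0.0156]), array([-0.0977, -0.0189]), array([-0.137 , -0.0179]), array([-0.1421,  0.0124])]
scene [ 0.085 -0.14 ] 0.099 ang -0.729 r 0.007
scene [ 0.06 -0.14] 0.121 ang 0.524 r 0.034
scene [ 0.008 -0.14 ] 0.173 ang 0.698 r 0.107
scene [-0.041 -0.14 ] 0.222 ang 0.734 r 0.177
side [ 0.088 -0.14 ] 0.107 ang 1.02 r 0.004
side [ 0.005 -0.14 ] 0.123 ang 0.217 r 0.087
side [-0.064 -0.14 ] 0.139 ang 0.225 r 0.158
side [-0.117 -0.14 ] 0.156 ang 0.247 r 0.214
0.4 [331.5467 235.8547] [333.3719 215.8655]
0.5 [334.8531 231.8898] [335.6116 208.7327]
0.6 [338.927  228.4082] [338.2507 201.4722]
0.7 [343.7599 225.4685] [341.2562 194.189 ]
0.8 [349.3326 223.1277] [344.5873 186.9908]
tab [0.4669 0.077  0.104 ] [277.5912 226.206 ] [344.5073 213.2142]
small plate [ 0.5767 -0.1332  0.    ] [ 0.5696 -0.0718  0.    ] yellow [ 0.3285 -0.2294  0.    ]
```

```bash
python3 -m handwheel '{"gripper":[1,1,1,1,1,1,1,1],"slide":[[-20,-8,0],[-35,-15,0],[-35,-15,0],[-35,-15,0],[-35,-15,0],[-35,-15,0],[-25,-10.5,0],[0,0,0]],"yaw":[0,0,0,0,0,0,0,-0.12]}' 30; python3 -m handwheel '{"gripper":[1,1,1,1,1,1,1,1],"slide":[[0,0,0],[0,0,0],[0,0,0],[0,0,0],[0,0,0],[0,0,0],[0,0,0],[0,0,0]],"yaw":[-0.12,-0.12,-0.12,-0.12,-0.12,-0.12,-0.12,-0.124]}'; python3 - <<'E'
from h import *
o=sensors.get_obs();print(o['q'],o['ee_pos'],o['tcp_rot'])
c=camera("wrist");cv2.imwrite("pics/w1.png",c["img"][:,:,::-1])
C["wrist"]=c
for X in([.456,-.2196,.11],[.456,-.2196,.06],[.4171,-.199,.11],[.4949,-.240,.11]):print(proj("wrist",np.array(X)))
E
```

```text
time: 0.97
ee_pos: [0.4546, -0.2237, 0.1982]
tcp_rot: [-180.0, 0.1, 96.6]
wrist_force: [-0.1, 0.5, -0.1]
opening: 0.0855
grasp_force: 0.0
time: 1.63
ee_pos: [0.4565, -0.22, 0.1981]
tcp_rot: [-180.0, -0.0, 152.4]
wrist_force: [0.2, -1.0, 0.2]
opening: 0.0853
grasp_force: 0.0
[-25.7314  -0.9607   3.9635  94.9295  -0.0014   1.8251] [ 0.4565 -0.22    0.1981] [-179.9984   -0.0052  152.4435]
[322.5086 225.0153]
[322.2303 210.2829]
[322.9851 163.0955]
[322.3083 281.5558]
```

View pics/w1.png

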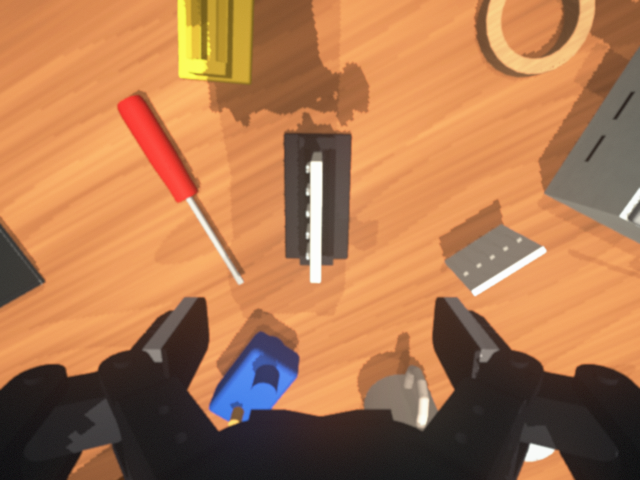

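Wrist view: the plate's top strip spans x 310–322 and y 153–283, with the ribs on its left. The stand base spans (285..350, 133..260).

```bash
python3 - <<'E'
from h import *
c=cam("wrist");im=c["img"].astype(int)
m=(im.min(2)>200)[140:295,300:335].astype(np.uint8)
n,l,s,ce=cv2.connectedComponentsWithStats(m);k=1+s[1:,4].argmax();ys,xs=np.where(l==k)
r=cv2.minAreaRect(np.c_[xs+300,ys+140].astype(np.float32));print(r)
P=cast("wrist",r[0],.11);print("plate top c",P)
b=cv2.boxPoints(r);b=b[b[:,1].argsort()];u=cast("wrist",b[:2].mean(0),.11);v=cast("wrist",b[2:].mean(0),.11);print(u,v,np.linalg.norm(u-v),np.degrees(np.arctan2(*(v-u)[1::-1])))
g=[cast("wrist",p,.01) for p in((285,133),(350,133),(348,258),(285,258))];print("stand",np.mean(g,0),[np.linalg.norm(g[i]-g[i-1]).round(4) for i in range(4)])
E
```

```text
((315.089599609375, 221.96865844726562), (11.508270263671875, 120.17033386230469), 1.2730300426483154)
plate top c [ 0.4515 -0.2233  0.11  ]
[ 0.4141 -0.203   0.11  ] [ 0.4925 -0.2456  0.11  ] 0.08917701634004656 -28.482015420764718
stand [ 0.4529 -0.2235  0.01  ] [np.float64(0.123), np.float64(0.0604), np.float64(0.1229), np.float64(0.0642)]
```

```bash
python3 -m handwheel '{"gripper":[1,1,1,1],"slide":[[2,-4,10],[0,0,25],[0,0,25],[0,0,0]],"yaw":[0.006,0,0,0]}'; python3 - <<'E'
from h import *
c=cam("wrist");im=c["img"];cv2.imwrite("pics/w2.png",im[:,:,::-1])
o=sensors.get_obs();e=np.array(o['ee_pos']);print(e,o['tcp_rot'])
m=(im.astype(int).min(2)>200).astype(np.uint8);m[:,:270]=0;m[:,370:]=0
n,l,s,ce=cv2.connectedComponentsWithStats(m);k=1+s[1:,4].argmax();ys,xs=np.where(l==k)
r=cv2.minAreaRect(np.c_[xs,ys].astype(np.float32));print(r,cast("wrist",r[0],.11),proj("wrist",np.array([e[0],e[1],.11])))
E
```

```text
time: 2.07
ee_pos: [0.451, -0.2217, 0.1337]
tcp_rot: [-180.0, -0.4, 151.5]
wrist_force: [-1.4, -0.1, -1.6]
opening: 0.0854
grasp_force: 0.0
[ 0.4516 -0.222   0.1363] [-179.9911   -0.233   151.5609]
((320.9999694824219, 268.5), (126.99998474121094, 13.999998092651367), 90.0) [ 0.4575 -0.2264  0.11  ] [322.8898 256.147 ]
```

View pics/w2.png

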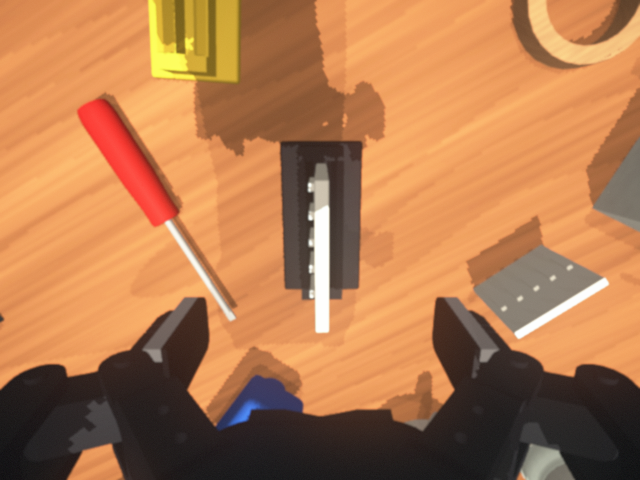

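Wrist view from closer: the plate strip is at x=321 (the fingers' midline is at 320) and spans y 163–332, so it's centred. I'll go down and grip.

```bash
python3 -m handwheel '{"gripper":[1,1,1,1,-1,-1,-1,-1],"slide":[[0,0,17],[0,0,20],[0,0,17],[0,0,0],[0,0,0],[0,0,0],[0,0,0],[0,0,0]],"yaw":[0,0,0,0,0,0,0,0]}' 40;python3 -m handwheel '{"gripper":[-1,-1,-1,-1,-1,-1],"slide":[[0,0,0],[0,0,0],[0,0,0],[0,0,0],[0,0,0],[0,0,0]],"yaw":[0,0,0,0,0,0]}' 40
```

```text
time: 2.78
ee_pos: [0.4535, -0.2229, 0.0856]
tcp_rot: [180.0, 0.1, 151.7]
wrist_force: [0.5, 0.1, -0.5]
opening: 0.0385
grasp_force: 0.0
time: 3.28
ee_pos: [0.4528, -0.2226, 0.0842]
tcp_rot: [-180.0, -0.0, 151.8]
wrist_force: [-0.0, -0.5, 0.6]
opening: -0.0
grasp_force: 0.0
```

```bash
python3 - <<'E'
from h import *
a=cam("scene")["img"][180:340,170:330];b=cam("side")["img"][250:410,230:390];w=cam("wrist")["img"]
r=lambda i:cv2.resize(i,(400,300),interpolation=cv2.INTER_CUBIC)
cv2.imwrite("pics/m1.png",np.vstack([np.hstack([r(a),r(b)]),np.hstack([r(w),r(w)*0])])[:,:,::-1])
E
```

```text
(no output)
```

View pics/m1.png

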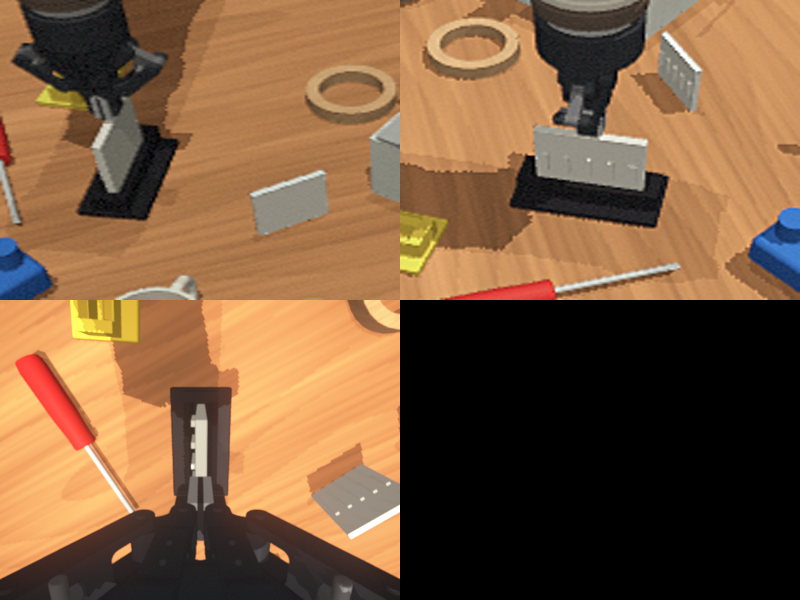

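```bash
python3 - <<'E'
from h import *
o=sensors.get_obs();e=np.array(o['ee_pos']);print(e,o['opening'],o['wrist_force'],o['q'])
print(proj("side",e),proj("scene",e),proj("wrist",e))
s=lambda x,y:(170+x/2.5,180+y/1.875)
d=lambda x,y:(230+(x-400)/2.5,250+y/1.875)
for p,q in((s(127,101),d(536,128)),(s(99,149),d(647,141))):print("plate top",tri(p,q),cast("side",q,.11))
print("finger",tri(s(106,120),d(594,130)))
cv2.imwrite("pics/f.png",np.hstack([cv2.resize(cam("scene")["img"][205:295,190:250],(400,600),interpolation=2),cv2.resize(cam("side")["img"][290:365,265:345],(400,600),interpolation=2)])[:,:,::-1])
E
```

```text
[ 0.4528 -0.2226  0.0841] 0.0002934958168182864 [ 0.7857 -0.6192 -0.3257] [-26.1749  -1.961   -9.6148  82.3513   0.0001   2.0603]
[305.255  330.5145] [215.4503 250.2281] [323.0671 270.3091]
plate top (array([ 0.4197, -0.1981,  0.0994]), np.float64(0.008451761132576587)) [ 0.4165 -0.2013  0.11  ]
plate top (array([ 0.4956, -0.2401,  0.1079]), np.float64(0.0010724546073626333)) [ 0.4949 -0.241   0.11  ]
finger (array([ 0.4594, -0.2235,  0.1154]), np.float64(0.00613443761318951))
```

View pics/f.png

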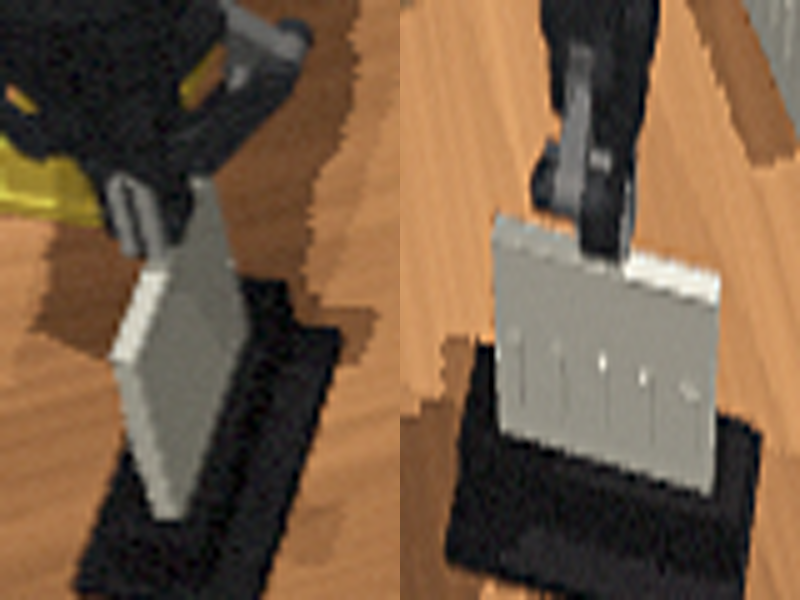

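```bash
python3 - <<'E'
from h import *
for z in(.198,.211,.225,.24):print(z,proj("side",np.array([.507,0,z])),proj("side",np.array([.593,0,z])),proj("scene",np.array([.507,0,z])))
for z in(.084,.1,.11,.12):print(z,proj("side",np.array([.4528,-.2226,z])),proj("scene",np.array([.4528,-.2226,z])))
print(tri((211.4,243.7),(306,322.7)))
E
```

```text
0.198 [301.5644 212.596 ] [338.8634 206.0317] [318.3306 202.6739]
0.211 [301.5195 207.9136] [339.1673 201.3806] [318.229  197.9997]
0.225 [301.4701 202.7704] [339.501  196.2738] [318.1174 192.8664]
0.24 [301.4161 197.1402] [339.866  190.6859] [317.9953 187.2483]
0.084 [305.2459 330.5695] [215.4451 250.2637]
0.1 [305.2324 325.7239] [214.2079 245.3815]
0.11 [305.2238 322.6311] [213.4208 242.2758]
0.12 [305.215  319.4875] [212.623  239.1272]
(array([ 0.4547, -0.2261,  0.1111]), np.float64(0.0038740629997957594))
```

The picture shows the shut fingertips resting just above the plate's top edge, at a triangulated z of about 0.111. The reported TCP height therefore reads about 26 mm low against what the cameras see. I'll open, go deeper and regrip.

```bash
python3 -m handwheel '{"gripper":[1,1,1,1,1,1,1,1],"slide":[[0,0,-15],[0,0,0],[0,0,0],[0,0,0],[0,0,0],[0,0,0],[0,0,0],[0,0,0]],"yaw":[0,0,0,0,0,0,0,0]}' 40;python3 -m handwheel '{"gripper":[1,1,1,1,-1,-1,-1,-1],"slide":[[0,0,14],[0,0,14],[0,0,14],[0,0,0],[0,0,0],[0,0,0],[0,0,0],[0,0,0]],"yaw":[0,0,0,0,0,0,0,0]}';python3 -m handwheel '{"gripper":[-1,-1,-1,-1,-1,-1],"slide":[[0,0,0],[0,0,0],[0,0,0],[0,0,0],[0,0,0],[0,0,0]],"yaw":[0,0,0,0,0,0]}' 40
```

```text
time: 4.35
ee_pos: [0.4527, -0.2226, 0.0989]
tcp_rot: [-180.0, -0.0, 151.8]
wrist_force: [0.3, -0.7, 0.3]
opening: 0.0854
grasp_force: 0.0
time: 5.02
ee_pos: [0.4533, -0.2228, 0.0581]
tcp_rot: [180.0, 0.1, 151.8]
wrist_force: [-0.3, 0.4, 1.2]
opening: 0.0392
grasp_force: 0.0
time: 5.52
ee_pos: [0.4531, -0.2227, 0.0577]
tcp_rot: [180.0, 0.1, 151.8]
wrist_force: [-0.2, 0.5, 5.9]
opening: 0.0068
grasp_force: 41.2
```

```bash
python3 -m handwheel '{"gripper":[-1,-1,-1,-1,-1,-1,-1,-1],"slide":[[0,0,-8],[0,0,-16],[0,0,-20],[0,0,-16],[0,0,0],[0,0,0],[0,0,0],[0,0,0]],"yaw":[0,0,0,0,-0.04,-0.08,-0.125,-0.125]}';python3 -m handwheel '{"gripper":[-1,-1,-1,-1,-1,-1,-1,-1],"slide":[[0,0,0],[0,0,0],[0,0,0],[0,0,0],[0,0,0],[0,0,0],[0,0,0],[0,0,0]],"yaw":[-0.12,-0.12,-0.12,-0.12,-0.12,-0.12,-0.12,-0.12]}';python3 -m handwheel '{"gripper":[-1,-1,-1,-1,-1,-1,-1,-1],"slide":[[0,0,0],[0,0,0],[0,0,0],[0,0,0],[0,0,0],[0,0,0],[0,0,0],[0,0,0]],"yaw":[-0.12,-0.12,-0.12,-0.12,-0.12,-0.12,-0.12,-0.12]}';python3 -m handwheel '{"gripper":[-1,-1,-1,-1,-1,-1,-1,-1],"slide":[[0,0,0],[0,0,0],[0,0,0],[0,0,0],[0,0,0],[0,0,0],[0,0,0],[0,0,0]],"yaw":[-0.12,-0.12,-0.12,-0.12,-0.12,-0.12,-0.09,-0.04]}'; python3 - <<'E'
from h import *
o=sensors.get_obs();print(o['q'],o['ee_pos'],o['tcp_rot'])
E
```

```text
time: 6.18
ee_pos: [0.4526, -0.2225, 0.1173]
tcp_rot: [180.0, -0.0, 173.3]
wrist_force: [0.2, 0.4, -1.1]
opening: 0.0072
grasp_force: 40.4
time: 6.85
ee_pos: [0.4526, -0.2225, 0.1172]
tcp_rot: [180.0, -0.0, -131.7]
wrist_force: [-0.5, 0.7, -2.1]
opening: 0.0066
grasp_force: 40.4
time: 7.52
ee_pos: [0.4525, -0.2225, 0.1172]
tcp_rot: [180.0, 0.0, -76.7]
wrist_force: [-0.2, 0.4, -0.4]
opening: 0.0069
grasp_force: 40.4
time: 8.18
ee_pos: [0.4525, -0.2225, 0.1172]
tcp_rot: [180.0, 0.1, -28.0]
wrist_force: [-0.2, -0.5, -0.8]
opening: 0.0066
grasp_force: 40.4
[ -26.1771   -2.0946   -6.1036   86.0455   -0.0035 -178.1544] [ 0.4525 -0.2225  0.1172] [179.9948   0.0544 -28.0227]
```

```bash
python3 - <<'E'
from h import *
from scipy import ndimage
def corners(n,img,X0):
    hsv=cv2.cvtColor(img,cv2.COLOR_RGB2HSV);u,v=proj(n,np.array(X0)).astype(int)
    m=((hsv[...,1]<60)&(hsv[...,2]>110)).astype(np.uint8)
    w=np.zeros_like(m);w[v-45:v+45,u-35:u+35]=m[v-45:v+45,u-35:u+35];w=cv2.morphologyEx(w,cv2.MORPH_OPEN,np.ones((3,3)))
    k,l,s,c=cv2.connectedComponentsWithStats(w);i=1+s[1:,4].argmax();ys,xs=np.where(l==i)
    h=cv2.convexHull(np.c_[xs,ys].astype(np.int32));q=cv2.approxPolyDP(h,3,True)[:,0];print(n,s[i],q.tolist());return q
s0=cv2.imread("pics/side0.png")[:,:,::-1];c0=cv2.imread("pics/scene0.png")[:,:,::-1]
C0=[.4553,-.222,.075];C1=[.4553,-.222,.12]
for n,i,X in(("side",s0,C0),("side",cam("side")["img"],C1),("scene",c0,C0),("scene",cam("scene")["img"],C1)):corners(n,np.ascontiguousarray(i),X)
for X in([.4171,-.199],[.4949,-.240]):
  for z in(.0695,.1695):print(X,z,proj("side",np.array(X+[z])),proj("scene",np.array(X+[z])))
E
```

```text
side [ 284  317   45   34 1224] [[327, 349], [285, 343], [284, 317], [328, 324]]
side [ 283  298   47   41 1389] [[327, 338], [284, 331], [283, 298], [329, 305]]
scene [207 229  14  54 240] [[220, 229], [213, 282], [207, 256]]
scene [201 226  14  45 245] [[212, 270], [201, 240], [206, 226], [214, 247]]
[0.4171, -0.199] 0.0695 [285.1001 329.5617] [223.3125 240.6921]
[0.4171, -0.199] 0.1695 [283.3016 297.7227] [215.9562 208.8388]
[0.4949, -0.24] 0.0695 [327.929  336.9759] [212.8875 270.5662]
[0.4949, -0.24] 0.1695 [329.7921 305.3244] [204.3362 239.0578]
```

The plate's corners match the original projections, shifted to the lifted height, within about 1 px. I'll lower it and watch the force.

```bash
python3 -m handwheel '{"gripper":[-1,-1,-1,-1,-1,-1],"slide":[[0,0,8],[0,0,12],[0,0,10],[0,0,6],[0,0,4],[0,0,0]],"yaw":[0,0,0,0,0,0]}';python3 -m handwheel '{"gripper":[-1,-1,-1,-1],"slide":[[0,0,3],[0,0,3],[0,0,3],[0,0,0]],"yaw":[0,0,0,0]}'
```

```text
time: 8.78
ee_pos: [0.4522, -0.2223, 0.0758]
tcp_rot: [180.0, 0.1, -28.3]
wrist_force: [-0.4, 0.3, -1.2]
opening: 0.0067
grasp_force: 40.4
time: 9.12
ee_pos: [0.4527, -0.2225, 0.0677]
tcp_rot: [180.0, 0.0, -28.3]
wrist_force: [0.3, -0.1, -1.1]
opening: 0.007
grasp_force: 40.4
```

No contact force, so it's in the slot. I'll go down to the floor.

```bash
python3 -m handwheel '{"gripper":[-1,-1,-1,-1,-1],"slide":[[0,0,3],[0,0,3],[0,0,2],[0,0,1],[0,0,0]],"yaw":[0,0,0,0,0]}';python3 -m handwheel '{"gripper":[-1,-1,-1],"slide":[[0,0,1],[0,0,1],[0,0,0]],"yaw":[0,0,0]}'
```

```text
time: 9.53
ee_pos: [0.4527, -0.2225, 0.0588]
tcp_rot: [180.0, 0.0, -28.3]
wrist_force: [-0.8, 0.1, -0.7]
opening: 0.0071
grasp_force: 40.4
time: 9.78
ee_pos: [0.4531, -0.2227, 0.0576]
tcp_rot: [-180.0, -0.0, -28.3]
wrist_force: [-0.0, -0.5, 2.4]
opening: 0.0075
grasp_force: 40.7
```

```bash
python3 -m handwheel '{"gripper":[1,1,1,1,1,1,1,1],"slide":[[0,0,0],[0,0,0],[0,0,0],[0,0,0],[0,0,0],[0,0,-10],[0,0,-30],[0,0,-30]],"yaw":[0,0,0,0,0,0,0,0]}';python3 -m handwheel '{"gripper":[1,1,1],"slide":[[0,0,-40],[0,0,-30],[0,0,0]],"yaw":[0,0,0]}'; python3 - <<'E'
from h import *
def corners(n,img,X0):
    img=np.ascontiguousarray(img);hsv=cv2.cvtColor(img,cv2.COLOR_RGB2HSV);u,v=proj(n,np.array(X0)).astype(int)
    m=((hsv[...,1]<60)&(hsv[...,2]>110)).astype(np.uint8)
    w=np.zeros_like(m);w[v-45:v+45,u-35:u+35]=m[v-45:v+45,u-35:u+35];w=cv2.morphologyEx(w,cv2.MORPH_OPEN,np.ones((3,3)))
    k,l,s,c=cv2.connectedComponentsWithStats(w);i=1+s[1:,4].argmax();ys,xs=np.where(l==i)
    q=cv2.approxPolyDP(cv2.convexHull(np.c_[xs,ys].astype(np.int32)),3,True)[:,0];print(n,s[i],q.tolist())
C0=[.4553,-.222,.075]
for n in("side","scene"):
    corners(n,cv2.imread(f"pics/{n}0.png")[:,:,::-1],C0);corners(n,cam(n)["img"],C0);cv2.imwrite(f"pics/{n}2.png",cam(n)["img"][:,:,::-1])
print(sensors.get_obs()["q"],sensors.get_obs()["tcp_rot"])
E
```

```text
time: 10.45
ee_pos: [0.452, -0.2222, 0.1277]
tcp_rot: [180.0, 0.1, -28.3]
wrist_force: [1.1, -0.3, 0.2]
opening: 0.0855
grasp_force: 0.0
time: 10.7
ee_pos: [0.4545, -0.2234, 0.2046]
tcp_rot: [-180.0, -0.5, -28.3]
wrist_force: [1.1, -0.0, 1.1]
opening: 0.0854
grasp_force: 0.0
side [ 284  317   45   34 1224] [[327, 349], [285, 343], [284, 317], [328, 324]]
side [ 284  317   45   35 1210] [[327, 351], [285, 343], [284, 317], [328, 324]]
scene [207 229  14  54 240] [[220, 229], [213, 282], [207, 256]]
scene [207 229  14  53 270] [[220, 229], [218, 266], [212, 281], [207, 255]]
[ -26.1742   -1.3232    3.7211   94.8645    0.0014 -177.8502] [-179.9918   -0.1796  -28.324 ]
```

```bash
python3 -m handwheel '{"gripper":[1,1,1,1,1,1,1,1],"slide":[[0,0,0],[0,0,0],[0,0,0],[0,0,0],[0,0,0],[0,0,0],[0,0,0],[0,0,0]],"yaw":[0.06,0.12,0.125,0.125,0.125,0.125,0.125,0.125]}';python3 -m handwheel '{"gripper":[0.5,0.5,0.5,0.5,0.5,0.5,0.5,0.5],"slide":[[0,0,0],[0,0,0],[0,0,0],[0,0,0],[0,0,0],[0,0,0],[0,0,0],[0,0,0]],"yaw":[0.125,0.125,0.125,0.125,0.125,0.125,0.125,0.125]}';python3 -m handwheel '{"gripper":[0.5,0.5],"slide":[[0,0,0],[0,0,0]],"yaw":[0.077,0]}'; python3 - <<'E'
from h import *
o=sensors.get_obs();e=np.array(o['ee_pos']);print(o['q'],e,o['tcp_rot'])
a=np.radians(o['tcp_rot'][2]);d=np.array([.4625,.0705])-e[:2]
print("tool dx,dy",d@[np.cos(a),np.sin(a)],d@[np.sin(a),-np.cos(a)])
print("vase",cast("side",D(228,225),.0),cast("side",D(219,157),.08))
E
```

```text
time: 11.47
ee_pos: [0.4523, -0.2224, 0.196]
tcp_rot: [179.9, 0.1, -82.0]
wrist_force: [-0.3, -0.3, 0.5]
opening: 0.0854
grasp_force: 0.0
time: 12.13
ee_pos: [0.4523, -0.2223, 0.1961]
tcp_rot: [179.9, -0.0, -139.3]
wrist_force: [-0.5, -0.3, -0.4]
opening: 0.0637
grasp_force: 0.0
time: 12.3
ee_pos: [0.4524, -0.2223, 0.1961]
tcp_rot: [179.9, -0.0, -143.5]
wrist_force: [1.0, -0.8, 0.4]
opening: 0.0643
grasp_force: 0.0
[-26.1759  -1.2467   3.4577  94.8154   0.0012 -62.6601] [ 0.4524 -0.2223  0.1961] [ 179.9009   -0.0499 -143.5158]
tool dx,dy -0.1822763485371817 0.22942901628578208
vase [ 0.3496  0.1566 -0.    ] [0.353  0.1546 0.08  ]
```

```bash
python3 -m handwheel '{"gripper":[0.5,0.5,0.5,0.5,0.5,0.5,0.5,0.5],"slide":[[-12,15,0],[-24,30,0],[-28,35,0],[-28,35,0],[-28,35,0],[-28,35,0],[-22,28,0],[-12,16,0]],"yaw":[0,0,0,0,0,0,0,0]}';python3 -m handwheel '{"gripper":[0.5,0.5,0.5],"slide":[[0,0,15],[0,0,10],[0,0,0]],"yaw":[0,0,0]}'; python3 - <<'E'
from h import *
o=sensors.get_obs();e=np.array(o['ee_pos']);print(e,o['tcp_rot'])
c=cam("wrist");im=c["img"];cv2.imwrite("pics/w3.png",im[:,:,::-1])
print(proj("wrist",np.array([.4669,.077,.11])),proj("wrist",np.array([e[0],e[1],.11])))
E
```

```text
time: 13.02
ee_pos: [0.461, 0.0603, 0.1967]
tcp_rot: [180.0, -0.0, -143.0]
wrist_force: [0.8, -0.9, 0.1]
opening: 0.0639
grasp_force: 0.0
time: 13.27
ee_pos: [0.4604, 0.0571, 0.1696]
tcp_rot: [179.9, -0.2, -143.2]
wrist_force: [-0.0, 0.2, -0.2]
opening: 0.0641
grasp_force: 0.0
[0.4604 0.0571 0.1696] [ 179.8966   -0.1956 -143.1669]
[340.8463 264.7302] [322.6836 239.9596]
```

View pics/w3.png

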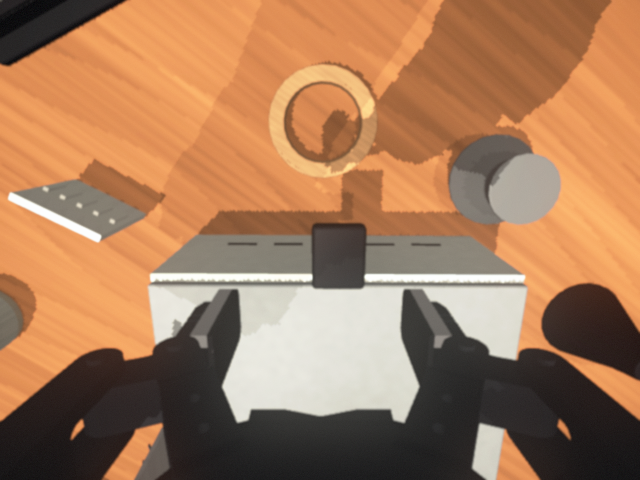

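The wrist view shows the tab at x 312–367, y 224–288 and the fingers' midline at x≈320. The lid's front edge is level at y≈284, so the yaw is right.

```bash
python3 - <<'E'
from h import *
o=sensors.get_obs();e=np.array(o['ee_pos']);a=np.radians(o['tcp_rot'][2])
b=lambda X:1000*np.array([(X[:2]-e[:2])@[np.cos(a),np.sin(a)],(X[:2]-e[:2])@[np.sin(a),-np.cos(a)]])
for n,p in(("tip",(339,225)),("base",(339,285)),("L",(312,256)),("R",(367,256))):print(n,b(cast("wrist",p,.11)))
print("cam 207",b(np.array([.4669,.077])),"mid fingers",b(cast("wrist",(320,256),.11)))
E
```

```text
tip [ 9.7157 10.5068]
base [-32.1448  11.0619]
L [-11.4235  -7.0699]
R [-11.4477  29.3098]
cam 207 [-17.0403  12.5565] mid fingers [-11.427   -1.7793]
```

```bash
python3 -m handwheel '{"gripper":[0.5,0.5,0.5,0.5,0.5,0.5,0.5,0.5],"slide":[[-6,11.5,0],[0,0,0],[0,0,12],[0,0,22],[0,0,25],[0,0,25],[0,0,18],[0,0,0]],"yaw":[0,0,0,0,0,0,0,0]}';python3 -m handwheel '{"gripper":[0.5,0.5],"slide":[[0,0,6],[0,0,0]],"yaw":[0,0]}'
```

```text
time: 14.03
ee_pos: [0.4578, 0.0688, 0.067]
tcp_rot: [179.9, -0.3, -143.3]
wrist_force: [-0.7, -0.8, -0.2]
opening: 0.0643
grasp_force: 0.0
time: 14.2
ee_pos: [0.4599, 0.0696, 0.0647]
tcp_rot: [-180.0, 0.0, -143.3]
wrist_force: [-1.4, -0.8, 1.1]
opening: 0.0637
grasp_force: 0.0
```

```bash
python3 -m handwheel '{"gripper":[-1,-1,-1,-1,-1,-1,-1,-1],"slide":[[0,0,3],[0,0,0],[0,0,0],[0,0,0],[0,0,0],[0,0,0],[0,0,0],[0,0,0]],"yaw":[0,0,0,0,0,0,0,0]}' 40; python3 - <<'E'
from h import *
o=sensors.get_obs();print(o['ee_pos'],o['tcp_rot'],o['opening'],o['grasp_force'],o['wrist_force'])
E
```

```text
time: 14.87
ee_pos: [0.4591, 0.0711, 0.0621]
tcp_rot: [179.9, 0.1, -143.3]
wrist_force: [-5.8, 6.0, 2.6]
opening: 0.035
grasp_force: 43.1
[0.4591 0.0711 0.0621] [ 179.873     0.0642 -143.2719] 0.034975661234816255 43.08525860309601 [-5.8491  6.0374  2.575 ]
```

```bash
python3 -m handwheel '{"gripper":[-1,-1,-1,-1,-1],"slide":[[-0.3,1,-10.7],[-0.8,0,-10.7],[-1.3,0,-10.6],[-1.9,0,-10.5],[0,0,0]],"yaw":[0,0,0,0,0]}'; python3 -m handwheel '{"gripper":[-1,-1,-1,-1,-1],"slide":[[-2.4,0,-10.4],[-2.9,0,-10.3],[-3.4,0,-10.2],[-3.9,0,-9.9],[0,0,0]],"yaw":[0,0,0,0,0]}'
```

```text
time: 15.28
ee_pos: [0.4634, 0.0743, 0.1058]
tcp_rot: [180.0, 0.2, -143.3]
wrist_force: [2.5, 5.6, -5.9]
opening: 0.0349
grasp_force: 41.2
time: 15.7
ee_pos: [0.4736, 0.0819, 0.1461]
tcp_rot: [180.0, 0.1, -143.3]
wrist_force: [3.0, 3.5, -7.2]
opening: 0.035
grasp_force: 41.4
```

```bash
python3 -m handwheel '{"gripper":[-1,-1,-1,-1,-1],"slide":[[-4.7,0.3,-9.8],[-5.2,0,-9.5],[-5.7,0,-9.3],[-6,0,-9],[0,0,0]],"yaw":[0,0,0,0,0]}'; python3 - <<'E'
from h import *
for n in("scene","side"):cv2.imwrite(f"pics/{n}3.png",cam(n)["img"][:,:,::-1])
a=cam("scene")["img"][165:305,310:460];b=cam("side")["img"][155:285,240:390]
cv2.imwrite("pics/L.png",np.hstack([cv2.resize(a,(400,600),interpolation=2),cv2.resize(b,(400,600),interpolation=2)])[:,:,::-1])
o=sensors.get_obs();print(o['ee_pos'],o['opening'],o['grasp_force'],o['wrist_force'])
E
```

```text
time: 16.12
ee_pos: [0.4907, 0.0946, 0.1831]
tcp_rot: [-180.0, 0.1, -143.3]
wrist_force: [2.8, 1.3, -8.6]
opening: 0.0352
grasp_force: 43.0
[0.4899 0.094  0.1818] 0.03501499540649479 43.041667342185974 [ 4.1455  0.4218 -8.9409]
```

View pics/L.png

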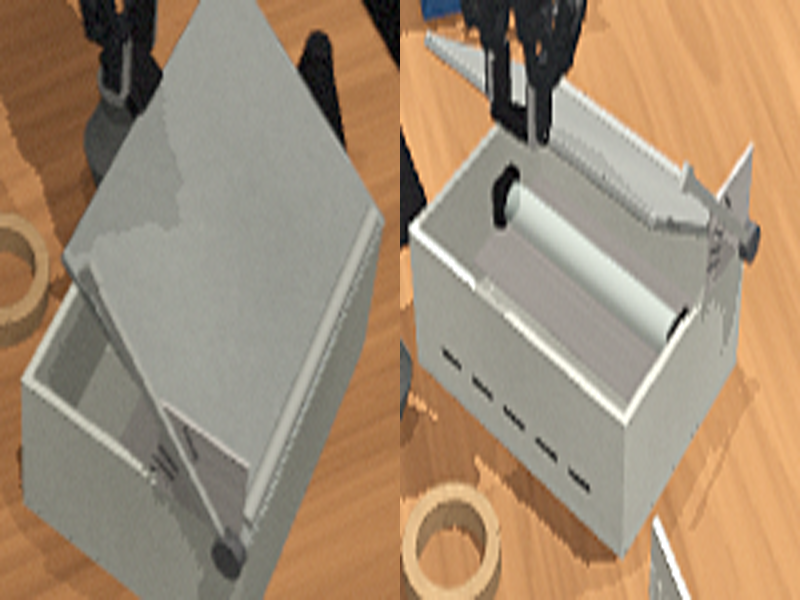

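Both views show the lid raised, a little below the pointer: the pointer tip is at about (341,224) in the scene view and (348,192) in the side view. Now I'll measure the pointer and lid-edge angles from line segments.

```bash
cat > seg.py <<'E'
from h import *
p=np.array([.5607,.1469,.641]);c,s=np.cos(p[2]),np.sin(p[2]);nrm=np.array([-s,c,0])
def loc(n,q,yl):
    o,d=ray(n,q);P=np.array([p[0]-s*yl,p[1]+c*yl,0]);X=o+nrm@(P-o)/(nrm@d)*d
    return np.array([.09-(c*(X[0]-p[0])+s*(X[1]-p[1])),X[2]-.104])   # out, up from hinge
def segs(n,img,roi):
    x0,y0,x1,y1=roi;g=cv2.cvtColor(np.ascontiguousarray(img[y0:y1,x0:x1]),cv2.COLOR_RGB2GRAY)
    k=4;g=cv2.resize(g,None,fx=k,fy=k,interpolation=cv2.INTER_CUBIC);L=cv2.createLineSegmentDetector().detect(g)[0][:,0]
    for l in L:
        a,b=[(l[i:i+2]+.5)/k-.5+[x0,y0] for i in(0,2)]
        if np.hypot(*(a-b))<9:continue
        r=[]
        for yl in(-.13,-.14):
            u,v=loc(n,a,yl),loc(n,b,yl)
            if u[0]>v[0]:u,v=v,u
            t=np.arctan2(*(v-u)[::-1]);r+=[t,-u[0]*np.sin(t)+u[1]*np.cos(t)]  # angle, offset from hinge
        if .35<r[0]<1.05: print(n,a.round(1),b.round(1),"y13 ang %.3f off %.4f | y14 ang %.3f off %.4f"%tuple(r))
R={"scene":(325,215,410,305),"side":(325,180,385,220)}
E
python3 - <<'E'
from seg import *
for k in(0,3):
  for n in R: print("img",k);segs(n,cv2.imread(f"pics/{n}{k}.png")[:,:,::-1],R[n])
E
```

```text
img 0
scene [346.7 232.8] [393.1 290.6] y13 ang 0.762 off -0.0178 | y14 ang 0.762 off -0.0052
scene [369.6 264.9] [343.4 232.5] y13 ang 0.758 off -0.0247 | y14 ang 0.758 off -0.0120
scene [392.3 286.6] [381.8 273.5] y13 ang 0.765 off -0.0118 | y14 ang 0.765 off 0.0007
img 0
side [339.3 188.9] [324.4 182.4] y13 ang 0.706 off 0.0078 | y14 ang 0.706 off 0.0078
side [324.5 184.8] [344.2 193.8] y13 ang 0.717 off 0.0006 | y14 ang 0.717 off 0.0005
img 3
scene [346.7 232.8] [393.2 290.7] y13 ang 0.762 off -0.0178 | y14 ang 0.762 off -0.0052
scene [377.2 268. ] [371. 260.] y13 ang 0.783 off -0.0136 | y14 ang 0.783 off -0.0012
scene [393.  287.4] [381.8 273.4] y13 ang 0.761 off -0.0117 | y14 ang 0.761 off 0.0008
scene [359.4 253.3] [352.5 246.7] y13 ang 0.555 off -0.0044 | y14 ang 0.555 off 0.0092
img 3
side [343.2 202.3] [353.9 203.5] y13 ang 0.600 off -0.0007 | y14 ang 0.600 off 0.0022
side [336.6 219.2] [324.4 213.3] y13 ang 0.780 off -0.0684 | y14 ang 0.780 off -0.0685
side [345.  191.2] [324.5 182. ] y13 ang 0.709 off 0.0079 | y14 ang 0.709 off 0.0079
side [325.3 184.4] [344.3 192.9] y13 ang 0.713 off 0.0030 | y14 ang 0.713 off 0.0030
side [350.4 205.4] [341.1 204.9] y13 ang 0.584 off -0.0047 | y14 ang 0.584 off -0.0013
```

```bash
python3 -m handwheel '{"gripper":[-1,-1,-1,-1,-1,-1],"slide":[[-4.6,0,-6.5],[-4.8,0,-6.3],[-5.1,0,-6],[-5.3,0,-5.8],[0,0,0],[0,0,0]],"yaw":[0,0,0,0,0,0]}'; python3 - <<'E'
from seg import *
for n in R:
    cv2.imwrite(f"pics/{n}4.png",cam(n)["img"][:,:,::-1]);segs(n,cam(n)["img"],R[n])
o=sensors.get_obs();print(o['ee_pos'],o['wrist_force'],o['grasp_force'])
q=np.array(o['ee_pos']);d=q-[.4591,.0711,.0621];i=d[0]*c+d[1]*s;print("in",i,"up",d[2],"theta",2*np.arctan2(i,d[2]))
E
```

```text
time: 16.82
ee_pos: [0.5056, 0.1057, 0.2062]
tcp_rot: [-180.0, -0.0, -143.3]
wrist_force: [5.6, -0.2, -10.9]
opening: 0.0344
grasp_force: 43.0
scene [369.2 257.7] [347.6 231.1] y13 ang 0.753 off -0.0110 | y14 ang 0.753 off 0.0016
scene [346.7 232.8] [392.2 289.5] y13 ang 0.761 off -0.0178 | y14 ang 0.761 off -0.0052
scene [348.5 229.8] [371.3 257.3] y13 ang 0.736 off -0.0033 | y14 ang 0.736 off 0.0092
scene [377.5 268.4] [370.9 260. ] y13 ang 0.777 off -0.0132 | y14 ang 0.777 off -0.0008
scene [392.9 287.4] [382.3 274. ] y13 ang 0.769 off -0.0120 | y14 ang 0.769 off 0.0004
side [324.6 186.5] [338.9 193. ] y13 ang 0.719 off -0.0031 | y14 ang 0.719 off -0.0031
side [355.4 201.9] [324.7 188.3] y13 ang 0.719 off -0.0063 | y14 ang 0.719 off -0.0063
side [336.7 219.2] [324.4 213.3] y13 ang 0.779 off -0.0684 | y14 ang 0.779 off -0.0684
[0.5054 0.1056 0.2061] [  5.9008   0.2648 -11.4939] 42.907546162605286
in 0.05778193872872042 up 0.1439892347226921 theta 0.7632418687911521
```

```bash
python3 -m handwheel '{"gripper":[-1,-1,-1,-1,-1],"slide":[[-2,0,-2.2],[-2,0,-2.2],[0,0,0],[0,0,0],[0,0,0]],"yaw":[0,0,0,0,0]}'; python3 - <<'E'
from seg import *
for n,r in(("scene",(325,205,410,305)),("side",(325,180,385,220))):
    cv2.imwrite(f"pics/{n}5.png",cam(n)["img"][:,:,::-1]);segs(n,cam(n)["img"],r)
o=sensors.get_obs();q=np.array(o['ee_pos']);d=q-[.4591,.0711,.0621];i=d[0]*c+d[1]*s;print(q,o['wrist_force'],"theta",2*np.arctan2(i,d[2]))
# side-view profiles: column-wise gray around pointer/lid edge
g0=cv2.imread("pics/side3.png",0).astype(int);g=cv2.imread("pics/side5.png",0).astype(int)
print(g0[186:208,340:372:2]);print(g[186:208,340:372:2])
for th in(.7,.76,.8):
  for y in(-.13,-.1424):
    X=np.array([.09-.17*np.cos(th),y]);print(th,y,proj("side",np.array([p[0]+c*X[0]-s*X[1],p[1]+s*X[0]+c*X[1],.104+.17*np.sin(th)])))
E
```

```text
time: 17.33
ee_pos: [0.5086, 0.1079, 0.2103]
tcp_rot: [-180.0, -0.0, -143.3]
wrist_force: [6.0, 0.7, -13.2]
opening: 0.0346
grasp_force: 42.6
scene [346.7 232.9] [385.9 281.6] y13 ang 0.761 off -0.0177 | y14 ang 0.761 off -0.0051
scene [369.4 257.4] [348.  230.7] y13 ang 0.760 off -0.0104 | y14 ang 0.760 off 0.0021
scene [385.9 281.7] [391.7 288.8] y13 ang 0.766 off -0.0178 | y14 ang 0.766 off -0.0053
scene [348.1 227.3] [372.8 257.9] y13 ang 0.753 off -0.0025 | y14 ang 0.753 off 0.0099
scene [377.5 268.3] [371. 260.] y13 ang 0.779 off -0.0132 | y14 ang 0.779 off -0.0008
scene [373.7 276.7] [366.3 271. ] y13 ang 0.357 off -0.0169 | y14 ang 0.357 off -0.0025
scene [392.8 287.3] [382.2 274.1] y13 ang 0.765 off -0.0119 | y14 ang 0.765 off 0.0005
scene [358.6 251.2] [352.4 243.6] y13 ang 0.760 off -0.0247 | y14 ang 0.760 off -0.0120
side [348.5 198.7] [339.3 194.5] y13 ang 0.723 off -0.0065 | y14 ang 0.723 off -0.0065
side [336.7 219.2] [324.4 213.3] y13 ang 0.779 off -0.0683 | y14 ang 0.779 off -0.0683
side [337.8 193.6] [326.4 188.8] y13 ang 0.711 off -0.0037 | y14 ang 0.711 off -0.003
[... 2516 characters left out ...]
6 103  73 142 141 140 137 143 154 154 160]
 [149 154 152 151 155 157 162 106 124 145 139 142 152 153 157 156]
 [151 151 151 153 153 156 158 163 133 156 139 139 139 148 156 137]
 [150 153 154 154 154 156 152 159 137 152 145 139 138 138 156 120]
 [152 152 152 157 150 156 154 156 137 117 150 140 135 137 145 123]
 [153 153 152 156 154 153 155 156 132 102  91 158 136 139 143 141]
 [150 152 151 152 153 153 153 157 135 161 118 152 159 151 142 136]
 [150 150 152 154 151 155 154 157 135 130 128 128 154 159 123 113]]
0.7 -0.13 [342.1578 194.5456]
0.7 -0.1424 [346.7731 196.6013]
0.76 -0.13 [344.0566 190.3534]
0.76 -0.1424 [348.688  192.3888]
0.8 -0.13 [345.3804 187.5863]
0.8 -0.1424 [350.0214 189.6076]
```

```bash
python3 -m handwheel '{"gripper":[-1,-1,-1,-1],"slide":[[-1.9,0,-0.7],[0,0,0],[0,0,0],[0,0,0]],"yaw":[0,0,0,0]}'; python3 - <<'E'
from seg import *
for k in range(3):
    C.clear();segs("scene",cam("scene")["img"],(338,215,380,262))
o=sensors.get_obs();q=np.array(o['ee_pos']);d=q-[.4591,.0711,.0621];i=d[0]*c+d[1]*s;print(q,o['wrist_force'],o['grasp_force'],"theta",2*np.arctan2(i,d[2]))
E
```

```text
time: 17.77
ee_pos: [0.5099, 0.1089, 0.2119]
tcp_rot: [-180.0, -0.0, -143.3]
wrist_force: [0.2, -4.0, -6.3]
opening: 0.0347
grasp_force: 43.2
scene [346.6 232.8] [369.5 261.2] y13 ang 0.760 off -0.0177 | y14 ang 0.760 off -0.0051
scene [342.2 219.1] [373.2 258. ] y13 ang 0.763 off -0.0026 | y14 ang 0.763 off 0.0097
scene [369.1 257.6] [359.9 244.7] y13 ang 0.838 off -0.0186 | y14 ang 0.838 off -0.0065
scene [354.6 239. ] [348.2 230.8] y13 ang 0.785 off -0.0142 | y14 ang 0.785 off -0.0019
scene [358.5 251.2] [352.4 243.5] y13 ang 0.790 off -0.0284 | y14 ang 0.790 off -0.0158
scene [346.6 232.8] [369.5 261.2] y13 ang 0.761 off -0.0178 | y14 ang 0.761 off -0.0052
scene [344.9 222.3] [358.5 239.5] y13 ang 0.768 off -0.0033 | y14 ang 0.768 off 0.0090
scene [358.5 239.5] [373.2 258. ] y13 ang 0.763 off -0.0025 | y14 ang 0.763 off 0.0098
scene [369.2 257.5] [359.8 244.7] y13 ang 0.824 off -0.0170 | y14 ang 0.824 off -0.0048
scene [354.6 239.1] [348.  230.6] y13 ang 0.793 off -0.0154 | y14 ang 0.793 off -0.0030
scene [358.5 251.2] [352.5 243.7] y13 ang 0.772 off -0.0264 | y14 ang 0.772 off -0.0137
scene [346.7 232.7] [369.5 261.2] y13 ang 0.762 off -0.0178 | y14 ang 0.762 off -0.0052
scene [342.3 219.1] [373.2 258. ] y13 ang 0.765 off -0.0027 | y14 ang 0.765 off 0.0096
scene [369.2 257.6] [355.4 238.4] y13 ang 0.836 off -0.0181 | y14 ang 0.836 off -0.0061
scene [354.4 239. ] [348.1 230.6] y13 ang 0.808 off -0.0177 | y14 ang 0.808 off -0.0055
scene [358.5 251.2] [352.5 243.8] y13 ang 0.752 off -0.0238 | y14 ang 0.752 off -0.0111
[0.51  0.109 0.212] [-0.374  -5.7644 -5.0326] 43.25752079486847 theta 0.8011991687702216
```

The lid edge (0.764) and the pointer (0.761) agree in both direction and offset, and the pointer hasn't moved. I'll hold briefly, check it's steady, and hand in.

```bash
python3 -m handwheel '{"gripper":[-1,-1,-1,-1],"slide":[[0,0,0],[0,0,0],[0,0,0],[0,0,0]],"yaw":[0,0,0,0]}'; python3 - <<'E'
from workcell import ticket
print(ticket.job_done())
E
```

```text
time: 18.25
ee_pos: [0.5101, 0.109, 0.212]
tcp_rot: [-180.0, -0.0, -143.3]
wrist_force: [-0.5, -4.7, -5.6]
opening: 0.0347
grasp_force: 43.3
the job is handed in; nothing more can be done
None
```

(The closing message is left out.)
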